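# Trip the drop-bottom dispenser with the screwdriver

## Task

Empty the blue drop-bottom dispenser: take the screwdriver out of its wooden block, put its shank down through the brass eye on the dispenser's front and press the red catch below until the floor drops open and the three tea lights fall into the tin tray. Then draw the screwdriver out and stand it back in its block, leaving the amber bottle, the vial and the dropper bottle as they stand.

Things in the scene. Friction and masses are not known exactly. Their poses are not given: they have to be found in the camera images.
- dispenser: Fixed blue sheet-metal box, open at the top, 64 x 140 mm in plan, its walls from 100 to 150 mm above the table, carried by two steel posts (152 mm high) behind it. Origin: on the table under the box's centre; z up; its -x points to its front, where brass eye and red catch are (facing the robot). In this frame the eye is at (-88, 0, 135) mm, the foot with posts at x = 95 to 125 mm. Holds three tea lights in a row on its hinged floor, 98 mm above the table.
- eye (a point): Centre of the mouth (top face, 135 mm above the table) of the brass eye: a 36 x 36 mm horizontal plate, 12 mm thick, with a vertical round through hole of 10 mm with a 2 mm chamfer. z up; axes as the dispenser's. Free space below it down to the red catch pad.
- catch_pad (a point): Top centre of the round red pad (22 mm across) of the spring catch, straight below the eye: 63 mm below the eye's mouth, 72 mm above the table. Pressed straight down it yields against a spring (about 3 N at first, 5 N when fully down), travel 15 mm to its stop; the floor is let go after about 7 mm; press 10 to 13 mm to be sure. It springs back when released, the floor stays down.
- floor_flap (a joint): Hinged floor of the dispenser, rad: 0 shut (held by the catch), about 0.95 hanging fully open; it falls by its own weight, is hinged along the back edge of the box and its free front edge swings down into the tray.
- tray: Loose grey tin tray, 242 (its x) x 180 (its y) x 37 mm, open at the top, standing on the table under the dispenser. Origin: centre of its underside, z up.
- light_1: Tea light in an aluminium cup, white wax, 38 mm across, 16 mm high; in the dispenser at the start. Origin: centre of its underside.
- light_2: Tea light in an aluminium cup, red wax, 38 mm across, 15 mm high; in the dispenser at the start. Origin: centre of its underside.
- light_3: Tea light in an aluminium cup, white wax, 38 mm across, 16 mm high; in the dispenser at the start. Origin: centre of its underside.
- screwdriver: Screwdriver, 206 mm long, 85 g, standing upright, tip down, in the wooden block. Its own +x runs along its axis from the tip to the handle's end (up when it stands). Round amber handle 29 mm thick and 94 mm long, steel shank 6 mm thick and 112 mm long. Origin: 14.4 mm beside the axis, half way along its length; the axis is the line y = 0, z = 14.4 mm of its frame.
- tip (a point): Centre of the screwdriver's tip, on its axis.
- handle (a point): Middle of the screwdriver's handle, on its axis, 159 mm from the tip.
- block: Fixed wooden block, 60 x 60 x 70 mm, with one vertical hole in the middle of its top. Origin: centre of its underside, z up. Beyond it (0.11 to 0.17 m further from the robot in x) a fixed stand with two upright steel rods, 0.6 m high, rises from the table, the nearer at x = 0.58, y = -0.05, the other at x = 0.71, y = -0.21: keep arm and gripper clear of them.
- block_hole (a point): Centre of the mouth of the block's hole, 70 mm above the table: 12 mm across with a 3 mm chamfer, 58 mm deep. The screwdriver stands with its tip on the bottom of the hole (12 mm above the table), the handle's lower end 54 mm above the block.
- amber_bottle: Loose brown bottle with black cap, 55 x 55 x 99 mm, to be left alone. Origin: centre of its underside.
- vial: Loose small red-brown vial with cork, 26 x 25 x 68 mm, to be left alone. Origin: centre of its underside.
- dropper: Loose brown dropper bottle with black teat, 33 x 34 x 102 mm, to be left alone. Origin: centre of its underside.

How it is judged:
By the outcome, as a careful person would: the job done as asked, in the order asked, and still so for the second after the job is handed in, with the robot touching nothing.
It also fails if it takes over 61 s, if anything falls off the work surface, if the arm or the gripper's body presses on something with over 40 N, if the wrist force passes 120 N, or if a joint passes its speed limit or range.

## Robot

A 6-joint arm with a two-finger parallel gripper is mounted at the origin on a cart in front of the work surface, level with it; the furniture and walls round the work are solid. World frame = base frame: x ahead of the robot, y to its left, z up, the work surface at z = 0. Lengths are in m, angles in rad, forces in N, time in s.
With the tool pointing down it reaches from about 0.275 to 0.825 m from the base axis. Payload 4.9 kg.
Tool frame: the origin (TCP) lies midway between the tips of the shut fingers; the grasp point (between the pads) lies ctrl.grip_point_offset behind it (ctrl.grip_point_offset is the distance from the TCP to the grasp point, in m); z points along the fingers, y is the line along which they close (so a half turn about z gives the same grasp; the last joint's range is limited). The gripper opens to 85 mm and grips with 20 to 120 N. Pads are 22 mm wide; open, the fingers measure 114 mm over their backs; the gripper's body (76 mm by 85 mm) begins 54 mm behind the grasp point. The pads swing forward as they close: fully open they stand 13 mm farther back than shut.
Start: joints at [-1.264, 0.326, -0.193, 1.052, 0, 1.437], TCP at [0.235, -0.497, 0.231] pointing down, gripper open.
Joint ranges: [-2.65, 2.65], [-0.97, 1.79], [-1.3, 1.35], [-1.93, 2.1], [-1.47, 1.37], [-3.14, 3.14]. Speed limits (rad/s): [2.57, 2.57, 3.14, 3.14, 3.14, 3.14].

## Interface

Orientations are given as [roll, pitch, yaw] about the fixed x, y, z axes, in that order (R = Rz(yaw) Ry(pitch) Rx(roll)).
In Python, from station import ctrl gives the robot as it stands.
- The arm moves only by the shell command python3 -m inch 'ROWS'. ROWS is JSON, one flat list of numbers, 7 for each row, row after row: the shift along the tool's x, y, z scaled (see below), then the turn, a rotation vector about the tool's x, y, z scaled (see below), then the gripper command: -1 is shut, 1 is fully open, values between are in proportion. In form: [x, y, z, rx, ry, rz, grip, x, y, z, rx, ry, rz, grip, ...]. A call has 1 to 5 rows; each row is the pose to reach, as a shift and turn from the pose commanded when the call began, along the tool's axes at that moment, turning the shorter way round; what a row does not reach only later rows make up. The controller multiplies each number of a shift by 15 cm and each number of a turn by pi rad. A row lasts 1/8 s, in which the tool goes at most 62.5 mm and 10.7 degrees, less where a joint would pass 70% of its speed; a pose out of reach is approached as far as the arm can. A call with a number of a shift or a turn outside -1 to 1 is refused whole. A call with a gripper value outside its range is refused whole. The fingers move at their own pace and stop on an object; the grip force is fixed at half the most. Time passes only in rows, so rows that repeat a pose let the fingers close. It gives the time, the measured TCP pose, the force, the opening and the grip force at its end, in the units of the state.
- ctrl.get_obs(): the state, without advancing time (a new reading comes with each control period).
- ctrl.capture(name): name is "scene" or "top"; returns the picture (480x640x3 uint8, red, green, blue); there is no depth.
- ctrl.camera_model(name): a dict with "fx", "fy", "cx", "cy" (pixels), "world_to_cam" (4x4, takes a point from world to camera coordinates). Camera axes: x right, y up, looking along -z (the intrinsics and any distortion apply to the point x, -y, -z); pixel columns grow to the right and rows downward; lengths in m; the calibration is good to about 2 mm. A picture is of the moment at which its call begins. camera_model takes no time and is no camera call.
- ctrl.finish_job(): hands the job in; it is judged then, once.
Trained networks look in the newest picture that a camera, given by its name, has taken for a name from the list of things; names that differ only in an ending like _2 or _b are one class to them, and where a whole thing is asked for, a point or a joint stands for the part that bears it (a point fixed in the world has none). Each returns a list of dicts, best first, with "confidence" (0 to 1); they miss things now and then, are a little off and sometimes report something else, mostly with a low value. They report only what shows in the picture. A call takes as long as a camera call.
- ctrl.look_for(camera, label): "at" ([column, row] in pixels, amid what is visible of it).
- ctrl.cut_out(camera, label): "pixels" (480x640 bool, what is visible of it) and "at" ([column, row] in pixels, amid what is visible of it).
- ctrl.spot_point(camera, label): "at" ([column, row] in pixels: a listed point, or the origin of a listed thing).
The state is a dict: "t": time; "joints": joint angles; "joint_velocities": joint speeds; "joint_efforts": joint torques, N m; "ee_pos": TCP position; "ee_rot": TCP orientation; "contact_force": force on the tool from outside, world axes, zero at the start; "torque": the same for the moment, N m; "opening": finger opening in m; "grasp_force": force on a finger pad.
Only numpy, scipy, OpenCV 4.12 (cv2) and the standard library are available. Lean on these libraries where they do the work, as an engineer would, in place of code of your own. Each camera call takes 0.05 s, during which the arm holds its last target. There are 200 camera calls.

## Working session

There is one attempt and no reset: what is moved stays moved. The work goes in short steps, Python scripts to look and compute and a shell command to move; the robot and the scene stay as the last step left them, time stands still between calls to the robot, and variables do not carry over. Pictures are saved under pics/ and viewed, at most 10 in all, crops included, and the job is handed in when it is done.

```bash
ls; mkdir -p pics; python3 - <<'E'
from station import ctrl
import cv2, numpy as np
o=ctrl.get_obs(); print({k:np.round(v,3).tolist() for k,v in o.items()}); print(ctrl.grip_point_offset)
for c in ("scene","top"):
    im=ctrl.capture(c); cv2.imwrite(f"pics/{c}0.png",im[:,:,::-1])
    m=ctrl.camera_model(c); print(c,{k:np.round(v,4).tolist() for k,v in m.items()})
    for l in ("eye","catch_pad","block_hole","tip","handle","dispenser","block","tray","amber_bottle","vial","dropper"):
        r=ctrl.spot_point(c,l)
        print(l,[(np.round(d["at"],1).tolist(),round(d["confidence"],2)) for d in r[:2]])
print(ctrl.get_obs()["t"])
E
```

```text
pics
{'t': 0.0, 'joints': [-1.264, 0.327, -0.194, 1.052, 0.0, 1.437], 'joint_velocities': [0.001, -0.0, -0.0, 0.0, 0.0, -0.001], 'joint_efforts': [-0.0, -44.34, 26.244, 0.015, -0.0, -0.0], 'ee_pos': [0.235, -0.497, 0.231], 'ee_rot': [-3.14, -0.0, 0.441], 'contact_force': [-0.036, -0.291, -0.503], 'torque': [0.036, 0.004, -0.033], 'grasp_force': 0.0, 'opening': 0.085}
0.0187
scene {'fx': 570.5898, 'fy': 570.5898, 'cx': 327.0639, 'cy': 238.6474, 'world_to_cam': [[-0.7099, -0.7042, 0.0151, 0.3113], [0.5538, -0.5447, 0.6298, -0.4499], [-0.4353, 0.4554, 0.7766, -0.7428], [0.0, 0.0, 0.0, 1.0]]}
eye [([432.4, 206.7], 0.74)]
catch_pad [([429.6, 232.3], 0.57)]
block_hole [([333.0, 343.6], 0.67), ([391.2, 197.0], 0.48)]
tip []
handle [([338.8, 309.3], 0.77)]
dispenser [([389.9, 229.0], 0.96)]
block [([335.7, 363.9], 0.94), ([404.5, 183.2], 0.48)]
tray [([398.5, 240.2], 0.91)]
amber_bottle [([230.1, 293.5], 0.7)]
vial [([338.4, 280.4], 0.57)]
dropper [([265.2, 333.4], 0.62), ([391.2, 198.9], 0.53)]
top {'fx': 479.5408, 'fy': 479.5408, 'cx': 320.1031, 'cy': 245.0747, 'world_to_cam': [[0.0785, -0.9969, 0.0032, -0.1633], [0.9767, 0.0775, 0.2, -0.553], [-0.1997, -0.0126, 0.9798, -0.8599], [0.0, 0.0, 0.0, 1.0]]}
eye [([413.1, 300.3], 0.95)]
catch_pad [([256.9, 310.4], 0.39)]
block_hole [([255.2, 307.1], 0.66)]
tip [([258.7, 308.6], 0.9), ([252.8, 305.4], 0.39)]
handle []
dispenser [([398.6, 257.7], 0.66), ([387.2, 250.2], 0.45)]
block [([258.8, 313.9], 0.83)]
tray [([400.0, 276.9], 0.79)]
amber_bottle [([253.2, 202.3], 0.58)]
vial [([325.5, 260.8], 0.58)]
dropper [([244.7, 248.5], 0.79), ([401.1, 273.9], 0.38)]
1.2
```

```bash
cat > h.py <<'E'
import numpy as np, cv2
from station import ctrl
from scipy.optimize import least_squares
M={c:ctrl.camera_model(c) for c in ("scene","top")}
def proj(c,P):
    m=M[c]; T=np.array(m["world_to_cam"]); p=np.atleast_2d(P)@T[:3,:3].T+T[:3,3]
    return np.c_[m["fx"]*p[:,0]/-p[:,2]+m["cx"], m["fy"]*-p[:,1]/-p[:,2]+m["cy"]]
def atz(c,uv,z):
    m=M[c]; T=np.array(m["world_to_cam"]); d=T[:3,:3].T@np.array([(uv[0]-m["cx"])/m["fx"],-(uv[1]-m["cy"])/m["fy"],-1.]); o=-T[:3,:3].T@T[:3,3]
    return o+d*(z-o[2])/d[2]
def tri(obs): # [(cam,uv)]
    f=lambda P: np.concatenate([proj(c,P)[0]-uv for c,uv in obs])
    r=least_squares(f,[.45,-.1,.1]); return r.x,r.fun
E
python3 - <<'E'
from h import *
r=lambda a:np.round(a,4).tolist()
S=dict(eye=((432.4,206.7),(413.1,300.3),.135),hole=((333,343.6),(255.2,307.1),.07),disp=((389.9,229),(398.6,257.7),0),block=((335.7,363.9),(258.8,313.9),0),
amber=((230.1,293.5),(253.2,202.3),0),vial=((338.4,280.4),(325.5,260.8),0),dropper=((265.2,333.4),(244.7,248.5),0),tray=((398.5,240.2),(400,276.9),0))
for k,(a,b,z) in S.items(): print(k,r(atz("scene",a,z)),r(atz("top",b,z)),[r(x) for x in tri([("scene",a),("top",b)])])
print("handle",r(atz("scene",(338.8,309.3),.171)),"pad",r(atz("scene",(429.6,232.3),.072)))
a=cv2.imread("pics/scene0.png");b=cv2.imread("pics/top0.png")
cv2.imwrite("pics/both.png",cv2.resize(np.vstack([a[120:420,160:560],b[130:430,160:560]]),None,fx=1,fy=1))
E
```

```text
eye [0.4738, -0.2884, 0.135] [0.4649, -0.2857, 0.135] [[0.4669, -0.2826, 0.1438], [1.9235, 0.4774, -0.7988, -1.8081]]
hole [0.4338, -0.0067, 0.07] [0.4363, -0.01, 0.07] [[0.4364, -0.0093, 0.0634], [-0.1411, -0.043, 0.0727, 0.1591]]
disp [0.557, -0.2944, 0.0] [0.5622, -0.2786, 0.0] [[0.5531, -0.2784, 0.0192], [-2.8901, -0.8306, 1.276, 2.8207]]
block [0.4302, -0.0116, 0.0] [0.428, -0.0089, 0.0] [[0.428, -0.0095, 0.006], [0.1492, 0.0444, -0.0776, -0.1705]]
amber [0.6589, 0.0237, 0.0] [0.6546, 0.0264, 0.0] [[0.6536, 0.0259, 0.0073], [0.4992, 0.2037, -0.2714, -0.5607]]
vial [0.5428, -0.1344, 0.0] [0.5442, -0.1319, 0.0] [[0.5425, -0.1325, 0.0027], [-0.5642, -0.1793, 0.2738, 0.5947]]
dropper [0.5541, 0.0328, 0.0] [0.5564, 0.0332, 0.0] [[0.5555, 0.0327, -0.0012], [-0.4931, -0.1802, 0.2674, 0.5653]]
tray [0.5268, -0.2848, 0.0] [0.5233, -0.2832, 0.0] [[0.5237, -0.2819, 0.0049], [0.5496, 0.1501, -0.242, -0.5395]]
handle [0.4289, -0.01, 0.171] pad [0.4675, -0.2883, 0.072]
```

View pics/scene0.png

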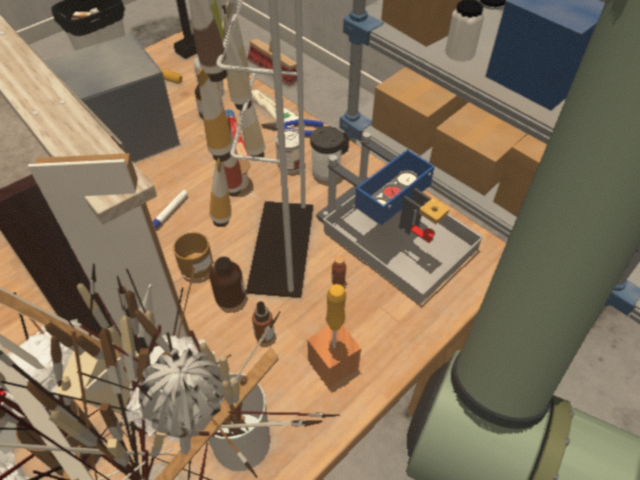

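View pics/top0.png

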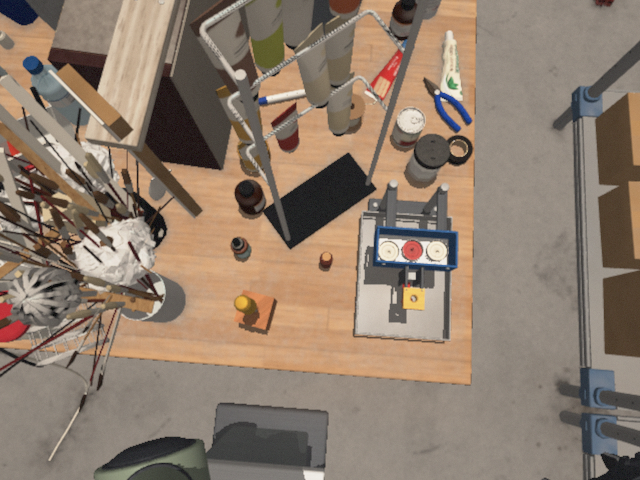

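The scene view shows the screwdriver in its block near (336,320), the eye at (433,208), the pad at (425,234), and the vial close behind the screwdriver at (339,272). The top view shows the handle end at (243,302) and the eye hole at (414,298). The networks agree with both pictures. Next I'll refine by colour.

```bash
python3 - <<'E'
from h import *
r=lambda a:np.round(a,4).tolist()
B={}
for c,box in (("scene",(415,195,455,225)),("top",(398,282,432,314))):
    im=cv2.imread(f"pics/{c}0.png"); x0,y0,x1,y1=box; h=cv2.cvtColor(im,cv2.COLOR_BGR2HSV)[y0:y1,x0:x1]
    m=cv2.inRange(h,(18,150,120),(32,255,255)); ys,xs=np.nonzero(m)
    q=cv2.minAreaRect(np.c_[xs+x0,ys+y0].astype(np.float32)); print(c,"eye rect",q,len(xs))
    B[c]=q[0]; print(r(atz(c,q[0],.135)), r(atz(c,q[0],.131)))
    if c=="top": # dark hole
        sub=cv2.cvtColor(im,cv2.COLOR_BGR2GRAY)[291:306,406:422]; print(sub[::1])
    for l in ("screwdriver","handle"):
        for d in ctrl.cut_out(c,"screwdriver")[:1]:
            ys,xs=np.nonzero(d["pixels"]); print(c,d["confidence"],xs.min(),xs.max(),ys.min(),ys.max())
            for y in range(ys.min(),ys.max()+1,5 if c=="scene" else 2): k=xs[ys==y]; print(y,k.min(),k.max(),end="; ")
        break
    print()
# axis fit preview: project vertical screwdriver at candidates
for P in ((.434,-.008),(.430,-.010),(.436,-.01)):
  for c in M: print(P,c,r(proj(c,[[*P,z] for z in (.07,.124,.171,.218)])))
E
```

```text
scene eye rect ((434.1153564453125, 209.07691955566406), (23.020057678222656, 17.19570541381836), 33.690067291259766) 345
[0.4684, -0.2862, 0.135] [0.4702, -0.2895, 0.131]
scene 0.96 326 346 284 345
284 334 339; 289 329 344; 294 327 346; 299 327 345; 304 327 345; 309 327 344; 314 327 345; 319 326 345; 324 328 343; 329 331 340; 334 333 336; 339 333 336; 344 333 335; 
top eye rect ((410.0, 299.5), (15.0, 14.0), 90.0) 24
[0.4658, -0.2804, 0.135] [0.4662, -0.2811, 0.131]
[[205 205 207 208 205 205 205 206 204 203 205 204 203 203 200 186]
 [203 204 202 205 205 206 205 204 206 204 204 205 205 206 204 203]
 [204 200 201 201 202 201 202 200 202 202 203 202 203 203 200 202]
 [203 203 202 201 202 195 181 182 178 182 196 202 201 201 200 201]
 [203 204 203 203 197 175 143 135 126 146 175 194 199 199 203 200]
 [205 206 206 202 187 165 169 154 123 116 142 179 200 202 202 200]
 [207 208 207 198 171 167 197 190 157 101 120 161 194 204 202 206]
 [207 207 207 197 155 136 177 196 185 140 107 159 193 206 208 205]
 [205 207 207 196 159  98 146 198 191 154 107 159 193 206 207 206]
 [202 206 205 199 177 130
[... 498 characters left out ...]
235 257; 310 236 257; 312 240 256; 314 243 252; 
(0.434, -0.008) scene [[333.5067, 342.9986], [334.3821, 325.0884], [335.2184, 307.9763], [336.1345, 289.2335]]
(0.434, -0.008) top [[253.9775, 308.2746], [249.8368, 306.049], [245.775, 303.8657], [241.2027, 301.4081]]
(0.43, -0.01) scene [[336.2664, 343.8267], [337.2807, 325.9401], [338.2499, 308.8491], [339.3116, 290.1276]]
(0.43, -0.01) top [[254.8339, 310.5549], [250.7441, 308.4735], [246.7316, 306.4314], [242.2144, 304.1324]]
(0.436, -0.01) scene [[333.4863, 341.3681], [334.3589, 323.4144], [335.1923, 306.2643], [336.1051, 287.4837]]
(0.436, -0.01) top [[255.1801, 307.2658], [251.1183, 304.9764], [247.1342, 302.7309], [242.6496, 300.2032]]
```

Measured: eye at about (0.4686, -0.2861), screwdriver axis at about (0.434, -0.010). I'm moving to above the handle and turning toward yaw 90°.

```bash
python3 -m inch '[0.98,-0.9,-0.3,0,0,-0.29,1, 0.98,-0.9,-0.3,0,0,-0.29,1, 0.98,-0.9,-0.3,0,0,-0.29,1, 0.98,-0.9,-0.3,0,0,-0.29,1, 0.98,-0.9,-0.3,0,0,-0.29,1]'
```

```text
t: 1.92
ee_pos: [0.3108, -0.3113, 0.2771]
ee_rot: [3.14, 0.001, 1.36]
contact_force: [0.6, -0.2, -1.3]
opening: 0.0852
grasp_force: 0.0
```

```bash
cat > go.py <<'E'
# go.py x y z [yaw]: numbers of the shift from measured TCP to target, in tool axes and move units
import sys; from h import *
from scipy.spatial.transform import Rotation as Ro
a=[float(v) for v in sys.argv[1:]]; o=ctrl.get_obs(); R=Ro.from_euler("xyz",o["ee_rot"])
s=R.inv().apply(np.array(a[:3])-o["ee_pos"])/.15
T=Ro.from_euler("xyz",[np.pi,0,a[3] if len(a)>3 else np.pi/2])
print(np.round(s,3),np.round((R.inv()*T).as_rotvec()/np.pi,4),"j",np.round(o["joints"],3))
E
python3 go.py 0.434 -0.010 0.262
```

```text
[2.136 0.383 0.099] [ 0.0003  0.0003 -0.067 ] j [-0.955  0.089 -0.375  1.105  0.     0.827]
```

```bash
python3 -m inch '[1,0.18,0.05,0,0,-0.067,1, 1,0.18,0.05,0,0,-0.067,1, 1,0.18,0.05,0,0,-0.067,1]' && python3 go.py 0.434 -0.010 0.262
```

```text
t: 2.3
ee_pos: [0.3693, -0.1696, 0.2688]
ee_rot: [3.141, -0.0, 1.565]
contact_force: [0.6, 0.5, 0.3]
opening: 0.0855
grasp_force: 0.0
[1.066 0.425 0.046] [ 0.0001 -0.0001 -0.0018] j [-0.613  0.03  -0.461  1.08   0.     0.964]
```

```bash
python3 -m inch '[1,0.42,0.05,0,0,0,1, 1,0.42,0.05,0,0,0,1, 1,0.42,0.05,0,0,0,1, 1,0.42,0.05,0,0,0,1]' && python3 go.py 0.434 -0.010 0.262; python3 - <<'E'
from h import *
im=ctrl.capture("scene"); cv2.imwrite("pics/s1.png",cv2.resize(im[200:400,240:460,::-1],None,fx=3,fy=3))
E
```

```text
t: 2.8
ee_pos: [0.4337, -0.0206, 0.2612]
ee_rot: [3.142, -0.0, 1.567]
contact_force: [0.1, -0.2, 0.3]
opening: 0.0849
grasp_force: 0.0
[ 0.07   0.002 -0.005] [ 0.     -0.0001 -0.0012] j [-0.218  0.089 -0.417  1.065  0.     1.357]
```

View pics/s1.png

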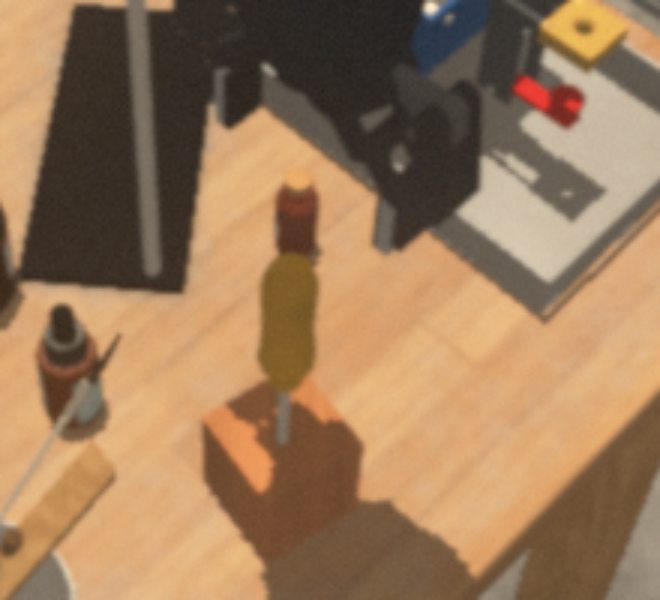

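The fingers, at crop (230,110) and (395,230), straddle the handle (288,320). Now I'll descend and grip.

```bash
python3 -m inch '[0.07,0,0.3,0,0,0,1, 0.07,0,0.68,0,0,0,1, 0.07,0,0.68,0,0,0,1, 0.07,0,0.68,0,0,0,-1, 0.07,0,0.68,0,0,0,-1]' && python3 -m inch '[0,0,0,0,0,0,-1, 0,0,0,0,0,0,-1, 0,0,0,0,0,0,-1]'
```

```text
t: 3.48
ee_pos: [0.4351, -0.0129, 0.1615]
ee_rot: [3.138, 0.001, 1.561]
contact_force: [0.1, -0.6, 1.3]
opening: 0.0516
grasp_force: 0.0
t: 3.85
ee_pos: [0.4341, -0.0124, 0.1607]
ee_rot: [3.139, 0.001, 1.562]
contact_force: [-0.9, -0.1, 8.5]
opening: 0.0274
grasp_force: 58.0
```

```bash
python3 -m inch '[0,0,-0.15,0,0,0,-1, 0,0,-0.4,0,0,0,-1, 0,0,-0.7,0,0,0,-1, 0,0,-1,0,0,0,-1, 0,0,-1,0,0,0,-1]' && python3 -m inch '[0,0,-0.1,0,0,0,-1,0,0,-0.1,0,0,0,-1]' && python3 - <<'E'
from h import *
o=ctrl.get_obs(); print(np.round(o["ee_pos"],4))
im=ctrl.capture("scene"); cv2.imwrite("pics/s2.png",cv2.resize(im[200:400,240:460,::-1],None,fx=3,fy=3))
for l in ("tip","handle"): print(l,[(d["at"],round(d["confidence"],2)) for d in ctrl.spot_point("scene",l)[:2]])
t=np.array(o["ee_pos"]); print(proj("scene",[[t[0],t[1],t[2]-.149+dz] for dz in (0,.112)]))
E
```

```text
t: 4.47
ee_pos: [0.4354, -0.0124, 0.313]
ee_rot: [3.134, 0.001, 1.563]
contact_force: [0.9, 0.2, -0.3]
opening: 0.0277
grasp_force: 59.0
t: 4.72
ee_pos: [0.4334, -0.0121, 0.3245]
ee_rot: [3.141, 0.0, 1.562]
contact_force: [0.5, -0.2, -0.9]
opening: 0.0273
grasp_force: 59.0
[ 0.4334 -0.0121  0.3245]
tip [([335.7, 306.0], 0.91)]
handle []
[[337.64765491 304.75384616]
 [340.28696399 256.41879195]]
```

View pics/s2.png

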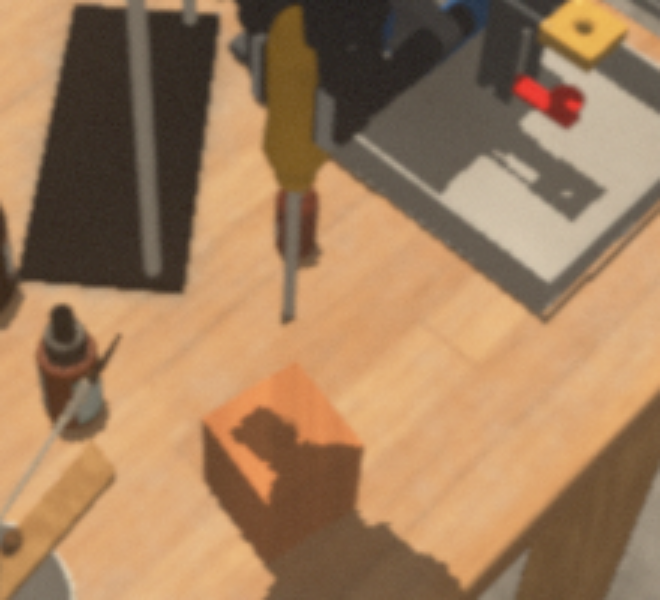

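The tip is at crop (288,319), full (336,306). The screwdriver hangs straight, its axis about 3 mm to +y of the TCP. I'm carrying it over the eye.

```bash
python3 -m inch '[-0.4,0.05,0,0,0,0,-1, -0.7,0.1,0,0,0,0,-1, -1,0.12,0,0,0,0,-1, -1,0.12,0,0,0,0,-1]' && python3 go.py 0.4686 -0.289 0.312
```

```text
t: 5.38
ee_pos: [0.4498, -0.1646, 0.323]
ee_rot: [-3.14, -0.0, 1.558]
contact_force: [-0.5, 0.1, -0.3]
opening: 0.0272
grasp_force: 59.0
[-0.828  0.136  0.073] [-0.0005 -0.0001 -0.0041] j [-0.505  0.147 -0.192  1.233 -0.     1.079]
```

```bash
python3 -m inch '[-0.4,0.07,0,0,0,-0.004,-1, -0.83,0.136,0.03,0,0,-0.004,-1, -0.83,0.136,0.03,0,0,-0.004,-1, -0.83,0.136,0.03,0,0,-0.004,-1, -0.83,0.136,0.03,0,0,-0.004,-1]' && python3 go.py 0.4686 -0.289 0.312; python3 - <<'E'
from h import *
o=ctrl.get_obs(); t=np.array(o["ee_pos"])
for c in M:
    im=ctrl.capture(c)
    print(c,[(d["at"],round(d["confidence"],2)) for d in ctrl.spot_point(c,"tip")[:2]],[(d["at"],round(d["confidence"],2)) for d in ctrl.spot_point(c,"eye")[:2]],proj(c,t+[0,.003,-.149]),proj(c,[.4686,-.2861,.135]))
    if c=="scene": cv2.imwrite("pics/s3.png",cv2.resize(im[130:280,340:510,::-1],None,fx=4,fy=4,interpolation=cv2.INTER_CUBIC))
E
```

```text
t: 6.0
ee_pos: [0.4694, -0.2852, 0.3199]
ee_rot: [-3.141, -0.001, 1.577]
contact_force: [-0.4, -0.6, -0.8]
opening: 0.0277
grasp_force: 59.0
[-0.025 -0.005  0.052] [-0.0001 -0.0002  0.0019] j [-0.681  0.284 -0.025  1.262  0.     0.884]
scene [([437.1, 198.4], 0.64), ([453.0, 117.8], 0.31)] [([434.4, 209.5], 0.73)] [[435.66135524 195.4681969 ]] [[433.99218369 209.03318726]]
top [([411.7, 296.6], 0.72)] [([414.6, 301.5], 0.97)] [[415.32791067 295.46660942]] [[413.42677193 298.1320384 ]]
```

View pics/s3.png

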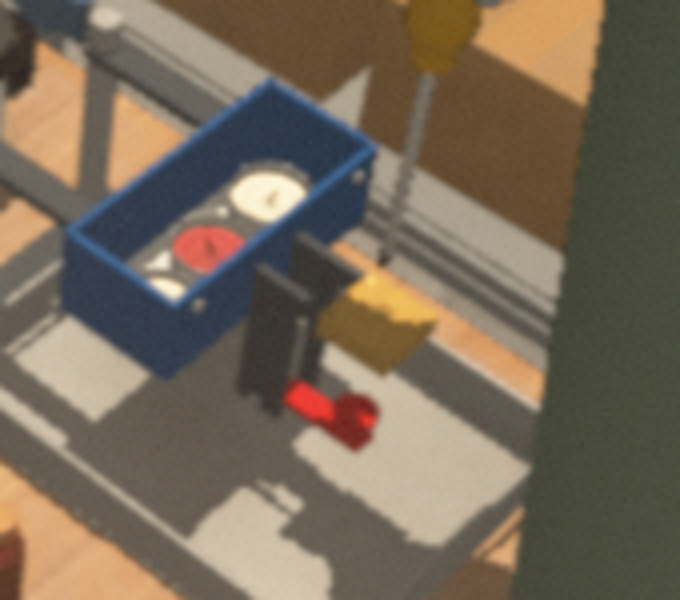

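```bash
python3 - <<'E'
from h import *
t=np.array([.4694,-.2852,.3199])
print(proj("scene",[t+[0,.003,-.149+dz] for dz in (0,.112)]))
def f(p): return (proj("scene",[[p[0],p[1],.1709],[p[0]+p[2],p[1]+p[3],.2829]])-[[436,194.6],[447.2,148.5]]).ravel()
r=least_squares(f,[.47,-.28,0,0]); print(r.x)
E
python3 go.py 0.4686 -0.289 0.312
```

```text
[[435.63764882 195.44915556]
 [447.79595288 144.04030274]]
[ 0.47017369 -0.28416409 -0.00618495  0.0105637 ]
[-0.018 -0.006  0.054] [0.0001 0.0001 0.0016] j [-0.682  0.284 -0.024  1.262  0.     0.884]
```

```bash
python3 -m inch '[-0.018,-0.008,0.14,0,0,0,-1, -0.018,-0.008,0.14,0,0,0,-1, -0.018,-0.008,0.14,0,0,0,-1]' && python3 go.py 0.4686 -0.289 0.299; python3 - <<'E'
from h import *
t=np.array(ctrl.get_obs()["ee_pos"])
c="scene"; im=ctrl.capture(c)
print(t,[(d["at"],round(d["confidence"],2)) for d in ctrl.spot_point(c,"tip")[:2]],proj(c,t+[0,.003,-.149]),proj(c,[.4686,-.2861,.135]))
cv2.imwrite("pics/s4.png",cv2.resize(im[170:230,395:475,::-1],None,fx=8,fy=8,interpolation=cv2.INTER_CUBIC))
E
```

```text
t: 6.68
ee_pos: [0.4683, -0.2896, 0.2994]
ee_rot: [3.141, 0.0, 1.575]
contact_force: [0.4, 0.7, -0.6]
opening: 0.0272
grasp_force: 59.0
[0.004 0.002 0.002] [0.0001 0.     0.0013] j [-0.688  0.292 -0.065  1.213  0.     0.879]
[ 0.46834164 -0.28957934  0.29935811] [([390.8, 229.4], 0.36)] [[435.75532467 202.85232594]] [[433.99218369 209.03318726]]
```

View pics/s4.png

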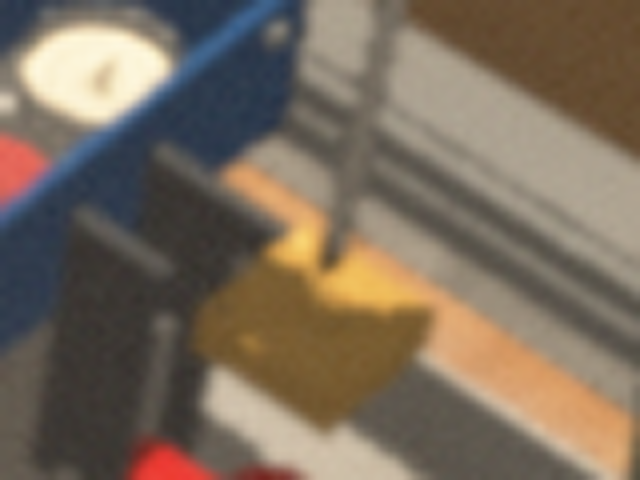

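The tip is at full pixel (436,203), matching the prediction of (435.8,202.9), so it is on the eye's axis. I'll lower it into the eye while watching the force.

```bash
python3 -m inch '[0,0,0.06,0,0,0,-1, 0,0,0.12,0,0,0,-1, 0,0,0.18,0,0,0,-1, 0,0,0.22,0,0,0,-1, 0,0,0.22,0,0,0,-1]'; python3 go.py 0.4686 -0.289 0.209
```

```text
t: 7.4
ee_pos: [0.4681, -0.2897, 0.2652]
ee_rot: [-3.141, -0.0, 1.575]
contact_force: [0.4, -0.7, -1.8]
opening: 0.0274
grasp_force: 58.9
[0.005 0.003 0.374] [-0.0001 -0.0001  0.0013] j [-0.688  0.308 -0.131  1.133 -0.     0.879]
```

```bash
python3 -m inch '[0,0,0.12,0,0,0,-1, 0,0,0.24,0,0,0,-1, 0,0,0.31,0,0,0,-1, 0,0,0.36,0,0,0,-1, 0,0,0.38,0,0,0,-1]'; python3 -m inch '[0,0,0,0,0,0,-1, 0,0,0,0,0,0,-1, 0,0,0,0,0,0,-1, 0,0,0,0,0,0,-1]'; python3 - <<'E'
from h import *
im=ctrl.capture("scene"); cv2.imwrite("pics/s5.png",cv2.resize(im[130:310,310:510,::-1],None,fx=3,fy=3))
E
```

```text
t: 8.02
ee_pos: [0.468, -0.29, 0.2093]
ee_rot: [-3.141, 0.001, 1.575]
contact_force: [-1.5, -1.3, 4.9]
opening: 0.0276
grasp_force: 59.8
t: 8.52
ee_pos: [0.4681, -0.2899, 0.209]
ee_rot: [-3.141, 0.001, 1.575]
contact_force: [-2.6, -1.7, 3.8]
opening: 0.0272
grasp_force: 59.6
```

View pics/s5.png

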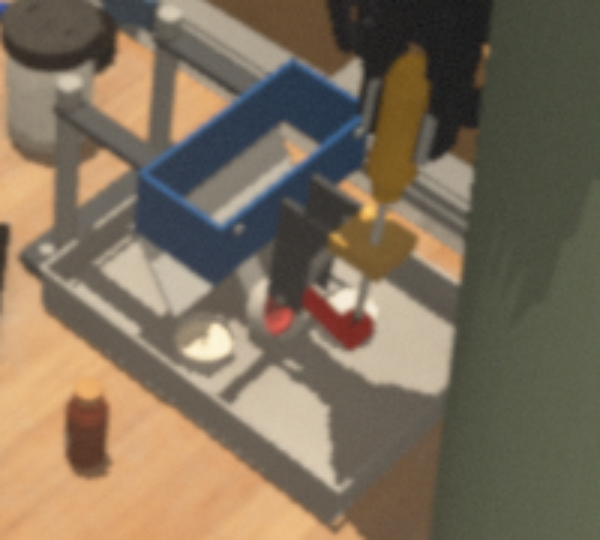

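The floor is down and the lights are in the tray: white at crop (205,340), red at (280,315), white at about (360,295). I'm drawing the shank out.

```bash
python3 -m inch '[0,0,-0.1,0,0,0,-1, 0,0,-0.3,0,0,0,-1, 0,0,-0.5,0,0,0,-1, 0,0,-0.75,0,0,0,-1, 0,0,-0.78,0,0,0,-1]'; python3 -m inch '[0,0,0,0,0,0,-1, 0.3,-0.05,0,0,0,0,-1, 0.6,-0.1,0,0,0,0,-1, 0.95,-0.12,0,0,0,0,-1, 0.95,-0.12,0,0,0,0,-1]'; python3 go.py 0.434 -0.0125 0.318
```

```text
t: 9.2
ee_pos: [0.4696, -0.2895, 0.3288]
ee_rot: [3.137, 0.001, 1.575]
contact_force: [0.3, 0.7, -0.9]
opening: 0.0276
grasp_force: 59.1
t: 9.82
ee_pos: [0.4483, -0.1437, 0.3245]
ee_rot: [-3.139, -0.003, 1.579]
contact_force: [0.2, -0.7, -0.5]
opening: 0.0275
grasp_force: 59.1
[ 0.875 -0.087  0.046] [-0.0008 -0.0009  0.0027] j [-4.680e-01  1.320e-01 -2.060e-01  1.236e+00  1.000e-03  1.094e+00]
```

```bash
python3 -m inch '[0.4,-0.04,0.02,0,0,0.003,-1, 0.7,-0.07,0.04,0,0,0.003,-1, 0.875,-0.087,0.05,0,0,0.003,-1, 0.875,-0.087,0.05,0,0,0.003,-1, 0.875,-0.087,0.05,0,0,0.003,-1]'; python3 go.py 0.4341 -0.0124 0.235; python3 - <<'E'
from h import *
t=np.array(ctrl.get_obs()["ee_pos"]); c="scene"; im=ctrl.capture(c)
print(t,[(d["at"],round(d["confidence"],2)) for d in ctrl.spot_point(c,"tip")[:1]],[(d["at"],round(d["confidence"],2)) for d in ctrl.spot_point(c,"block_hole")[:1]],proj(c,t+[0,.003,-.149]))
cv2.imwrite("pics/s6.png",cv2.resize(im[180:390,290:490,::-1],None,fx=2.8,fy=2.8))
E
```

```text
t: 10.45
ee_pos: [0.4361, -0.0167, 0.3176]
ee_rot: [-3.141, 0.0, 1.565]
contact_force: [-0.9, 0.3, -0.5]
opening: 0.0275
grasp_force: 59.1
[ 0.029 -0.013  0.551] [-0.0003  0.     -0.0019] j [-0.208  0.066 -0.298  1.208 -0.     1.369]
[ 0.43611171 -0.01672104  0.31764986] [([334.7, 306.4], 0.95)] [([338.1, 341.9], 0.62)] [[336.92595309 305.53572847]]
```

View pics/s6.png

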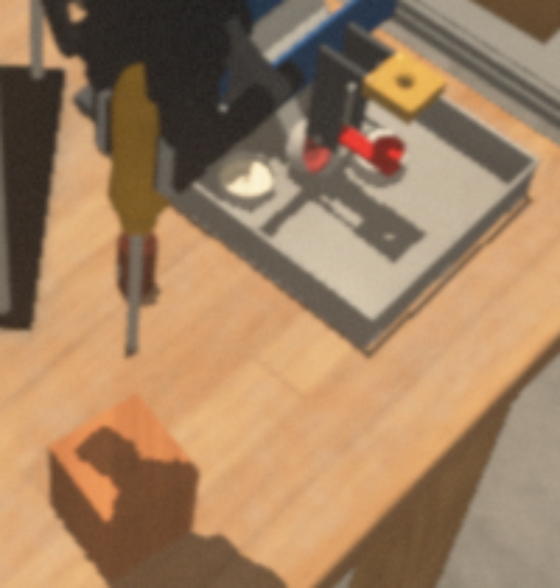

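The lights are in the tray and the catch is back up. The tip is at full pixel (336.4,305.7), predicted (336.9,305.5), so the grasp hasn't shifted. I'm aligning and lowering.

```bash
python3 -m inch '[0.03,-0.013,0.1,0,0,-0.002,-1, 0.03,-0.013,0.3,0,0,-0.002,-1, 0.03,-0.013,0.4,0,0,-0.002,-1, 0.03,-0.013,0.4,0,0,-0.002,-1]'; python3 go.py 0.4341 -0.0124 0.19
```

```text
t: 11.1
ee_pos: [0.4333, -0.012, 0.2573]
ee_rot: [-3.139, -0.0, 1.57]
contact_force: [0.4, -0.2, -0.7]
opening: 0.0279
grasp_force: 59.1
[-0.003  0.006  0.449] [-0.0008 -0.0001 -0.0001] j [-0.198  0.093 -0.423  1.057 -0.     1.373]
```

```bash
python3 -m inch '[-0.003,0.006,0.1,0,0,0,-1, -0.003,0.006,0.2,0,0,0,-1, -0.003,0.006,0.28,0,0,0,-1, -0.003,0.006,0.36,0,0,0,-1, -0.003,0.006,0.36,0,0,0,-1]'; python3 go.py 0.4341 -0.0124 0.163
```

```text
t: 11.72
ee_pos: [0.4345, -0.0119, 0.2036]
ee_rot: [-3.14, -0.0, 1.572]
contact_force: [0.5, 0.1, -0.1]
opening: 0.0275
grasp_force: 59.1
[-0.003 -0.002  0.271] [-0.0005 -0.0001  0.0002] j [-0.198  0.138 -0.516  0.919  0.     1.372]
```

It's in the hole with no force. Next: lower to just above the bottom, then open.

```bash
python3 -m inch '[0,0,0.1,0,0,0,-1, 0,0,0.2,0,0,0,-1, 0,0,0.27,0,0,0,-1, 0,0,0.27,0,0,0,-1]'; python3 -m inch '[0,0,0,0,0,0,-0.1, 0,0,0,0,0,0,0.2, 0,0,0,0,0,0,1, 0,0,0,0,0,0,1, 0,0,0,0,0,0,1]'
```

```text
t: 12.22
ee_pos: [0.4347, -0.0119, 0.1635]
ee_rot: [-3.141, -0.0, 1.572]
contact_force: [-0.3, -0.2, -0.7]
opening: 0.0273
grasp_force: 59.1
t: 12.85
ee_pos: [0.435, -0.012, 0.1639]
ee_rot: [3.141, 0.0, 1.572]
contact_force: [-0.9, -0.1, -0.0]
opening: 0.0853
grasp_force: 0.0
```

Released; now retreat straight up, then back.

```bash
python3 -m inch '[0,0,-0.3,0,0,0,1, 0,0,-0.7,0,0,0,1, 0,0,-0.95,0,0,0,1, 0,0,-0.95,0,0,0,1]'; python3 -m inch '[-0.9,-0.4,0,0,0,0,1, -0.9,-0.4,0,0,0,0,1, -0.9,-0.4,0,0,0,0,1, -0.9,-0.4,0,0,0,0,1, -0.9,-0.4,0,0,0,0,1]'; python3 - <<'E'
from h import *
a=ctrl.capture("scene"); b=ctrl.capture("top")
cv2.imwrite("pics/s7.png",np.hstack([cv2.resize(a[140:390,200:500,::-1],(480,400)),cv2.resize(b[170:370,220:380][:,:,::-1],(320,400))]))
for c in M:
  for l in ("tray","amber_bottle","vial","dropper","handle","light_1"): print(c,l,[(np.round(d["at"],1).tolist(),round(d["confidence"],2)) for d in ctrl.spot_point(c,l)[:3]])
E
```

```text
t: 13.35
ee_pos: [0.4368, -0.0123, 0.3092]
ee_rot: [3.136, 0.001, 1.572]
contact_force: [0.9, -1.3, 0.2]
opening: 0.0856
grasp_force: 0.0
t: 13.98
ee_pos: [0.375, -0.1464, 0.3056]
ee_rot: [-3.141, -0.001, 1.572]
contact_force: [0.7, -0.3, 0.8]
opening: 0.0853
grasp_force: 0.0
scene tray [([402.4, 238.7], 0.92)]
scene amber_bottle [([229.9, 295.5], 0.82)]
scene vial [([339.6, 281.7], 0.74)]
scene dropper [([263.9, 335.5], 0.87)]
scene handle [([333.4, 305.5], 0.56)]
scene light_1 [([378.7, 247.6], 0.57), ([395.3, 229.9], 0.54), ([422.9, 233.8], 0.5)]
top tray [([398.6, 274.1], 0.73), ([383.1, 264.5], 0.6)]
top amber_bottle [([252.4, 204.1], 0.91)]
top vial []
top dropper [([242.1, 247.5], 0.56)]
top handle []
top light_1 [([381.1, 264.1], 0.57), ([401.6, 271.9], 0.5)]
```

View pics/s7.png

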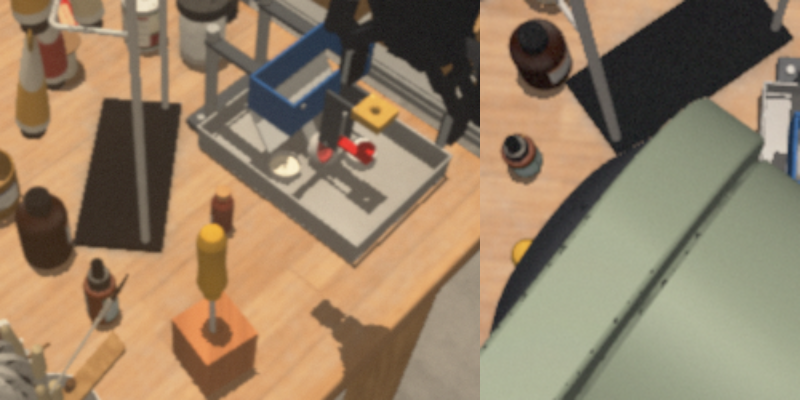

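The screwdriver stands in its block at crop (211,260). All three lights are in the tray, the bottles and vial are where they were, and the arm is clear.

```bash
python3 -c "
from station import ctrl
print(ctrl.finish_job())"
```

```text
the job is handed in; nothing more can be done
None
```

The job is handed in at about 15 s robot time: the floor dropped open, the three tea lights are in the tray, the screwdriver stands back in its block, and the amber bottle, vial and dropper bottle were left as they stood.

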